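# Fit the keyed burnishing head on the machine's spindle

## Robot

A 7-joint arm with a two-finger parallel gripper is mounted at the origin on a cart in front of the work surface, level with it; the furniture and walls round the work are solid. World frame = base frame: x ahead of the robot, y to its left, z up, the work surface at z = 0. Lengths are in mm, angles in rad, forces in N, time in s.
With the tool pointing down it reaches from about 400 to 875 mm from the base axis. Payload 4.4 kg.
Tool frame: the origin (TCP) lies at the very end of the fingers, on their centre line; the grasp point (between the pads) lies 19 mm behind it; z points along the fingers, y is the line along which they close (so a half turn about z gives the same grasp; the last joint's range is limited). The gripper opens to 85 mm and grips with 20 to 120 N. Pads are 22 mm wide; open, the fingers measure 114 mm over their backs; the gripper's body (76 mm by 85 mm) begins 54 mm behind the grasp point. The pads swing forward as they close: fully open they stand 13 mm farther back than shut.
Start: joints at [-1.385, 0.628, 0.038, 1.517, -0.027, 0.996, -0.02], TCP at [161.921, 629.523, 231.313] pointing down, gripper open.
Joint ranges: [-3.06, 3.06], [-0.37, 2.12], [-1.25, 1.32], [0.18, 2.47], [-1.1, 4.24], [0.23, 1.98], [-2.94, 2.94]. Speed limits (rad/s): [2.57, 2.57, 3.14, 3.14, 3.14, 3.14, 3.14].

## Interface

Orientations are given as [roll, pitch, yaw] about the fixed x, y, z axes, in that order (R = Rz(yaw) Ry(pitch) Rx(roll)).
In Python, from cell import monitor, viewer, workorder gives the robot as it stands.
- The arm moves only by the tool arm_command, never from a script. Its argument "series" is one flat list of numbers, 5 for each row, row after row: the opening in per cent of the stroke, from 0 (shut) to 100 (fully open), then the shift along the tool's x, y, z in cm, then the turn about the tool's z in degrees. In form: [claw, x, y, z, roll, claw, x, y, z, roll, ...]. A call has exactly 5 rows; each row is the pose to reach, as a shift and turn from the pose commanded when the call began, along the tool's axes at that moment; what a row does not reach only later rows make up. A row lasts 1/12 s, in which the tool goes at most 41.7 mm and 7.16 degrees, less where a joint would pass 70% of its speed; a pose out of reach is approached as far as the arm can. A call with a gripper value outside its range is refused whole. The fingers move at their own pace and stop on an object; the grip force is fixed at half the most. Time passes only in rows, so rows that repeat a pose let the fingers close, or fill a call up. It gives the time, the measured TCP pose, the force, the opening and the grip force at its end, in the units of the state.
- monitor.read_state(): the state, without advancing time (a new reading comes with each control period).
- viewer.get_image(name): name is "side" or "top"; returns (picture, depth): 384x512x3 uint8, red, green, blue; 384x512 float32, mm along the optical axis (not along the pixel's ray), 0 where there is no reading.
- viewer.camera_model(name): a dict with "mtx" (3x3 intrinsics, pixels), "dist_coeffs" ([k1, k2, p1, p2, k3] as OpenCV has them; the pictures are not rectified), "R" (3x3) and "t" (3): a world point X has camera coordinates R X + t. Camera axes: x right, y down, z forward; pixel columns grow to the right and rows downward; lengths in mm; the calibration is good to about 2 mm. A picture is of the moment at which its call begins. camera_model takes no time and is no camera call.
- workorder.finish_job(): hands the job in; it is judged then, once.
The state is a dict: "clock": time; "qpos": joint angles; "qd": joint speeds; "tau": joint torques, N m; "eef_pos": TCP position; "tool_rot": TCP orientation; "force": force on the tool from outside, world axes, zero at the start; "torque": the same for the moment, N m; "width": finger opening in mm; "gripper_force": force on a finger pad.
Only numpy, scipy, OpenCV 4.12 (cv2) and the standard library are available. Lean on these libraries where they do the work, as an engineer would, in place of code of your own. Each camera call takes 0.05 s, during which the arm holds its last target. There are 200 camera calls.

## Task

Fit the dark wooden burnishing head, the one whose bore has two keyways, on the upright spindle of the green edge-burnishing machine: turn it so that its keyways line up with the two keys of the spindle, slide it down fully home on the shoulder, and let go. Leave the light wooden head with the plain round bore standing where it is.

Things in the scene. Friction and masses are not known exactly. Their poses are not given: they have to be found in the camera images.
- keyed_head: Loose dark wooden head, 0.12 kg, upright on the bench: 50 mm across, 50 tall, two grooves round the lower half, upright flats 46.8 mm apart facing its +y and -y (to grip from above). Through bore 22 mm wide with two opposite keyways 13 mm wide, out to 18 mm from the axis along its +x and -x; white mark on top beyond each. Origin: on the axis at the underside; z up. Half a turn makes no difference.
- plain_head: Loose light wooden head of the same outer shape and size, with a plain round 22 mm through bore and no keyways; it does not go over this spindle's keys. Leave it standing. Origin: on the axis, at the underside; z up.
- spindle: Upright steel shaft, locked, 16 mm thick, 42 tall over a 44 mm shoulder, top 10 mm tapered. Two brass keys 6 mm wide along its +x and -x, out to 14 mm from the axis, up to 26 mm over the shoulder; white marks beyond them. Origin: on the axis on the shoulder's upper face, 58 mm over the bench; z up. Head home: origins coincide, x axes parallel either way; play 3 mm, 14 degrees. Else 26 mm too high.
- machine: Green edge-burnishing machine, fixed to the bench: body 110 x 110 mm, top 44 mm above the bench, spindle at its middle, grey motor lying behind it along its +x, out to 170 mm from the middle and 52 mm high. Only the spindle stands higher than its shoulder. Origin: under the spindle, on the bench; z up.
Mind the look-alikes: they are no part of the job. Leave any pink or purple look-alike of the keyed_head alone.

How it is judged:
By the outcome, as a careful person would: the job done as asked, in the order asked, and still so for the second after the job is handed in, with the robot touching nothing.
It also fails if it takes over 32 s, if anything falls off the work surface, if the arm or the gripper's body presses on something with over 40 N, if the wrist force passes 120 N, or if a joint passes its speed limit or range.

## Working session

There is one attempt and no reset: what is moved stays moved. The work goes in short steps, Python scripts to look and compute and a tool call to move; the robot and the scene stay as the last step left them, time stands still between calls to the robot, and variables do not carry over. Pictures are saved under pics/ and viewed, at most 10 in all, crops included, and the job is handed in when it is done.

Besides the shell and the picture viewer there is one more tool, called as name(argument=value, ...), one argument or row to a line, values as JSON. arm_command: Moves the arm, as the interface text tells. Its arguments: {"type":"object","properties":{"series":{"type":"array","items":{"type":"number"}}},"required":["series"]}

```bash
mkdir -p pics; ls; python3 - <<'E'
from cell import monitor, viewer
import cv2, numpy as np, json
s=monitor.read_state(); print({k:np.round(v,3).tolist() for k,v in s.items()})
for n in("top","side"):
    im,d=viewer.get_image(n); cv2.imwrite(f"pics/{n}0.png",im[...,::-1]); np.save(f"pics/{n}0.npy",d)
    m=viewer.camera_model(n); print(n,{k:np.round(v,3).tolist() for k,v in m.items()})
a=cv2.imread("pics/top0.png");b=cv2.imread("pics/side0.png")
E
```

```text
pics
{'clock': 0.0, 'qpos': [-1.385, 0.629, 0.038, 1.518, -0.027, 0.996, -0.02], 'qd': [-0.0, 0.001, 0.001, -0.0, -0.0, -0.002, 0.001], 'tau': [0.001, -56.339, 1.227, -19.345, 0.011, 0.01, -0.0], 'eef_pos': [161.752, 628.879, 230.391], 'tool_rot': [-3.14, 0.0, 2.89], 'force': [0.764, 0.349, -0.642], 'torque': [-0.03, 0.017, 0.044], 'gripper_force': 0.0, 'width': 85.182}
top {'mtx': [[372.545, 0.0, 253.203], [0.0, 372.545, 191.14], [0.0, 0.0, 1.0]], 'dist_coeffs': [0.032, 0.0, 0.0, 0.0, 0.0], 'R': [[0.028, -0.999, -0.019], [-0.987, -0.024, -0.161], [0.16, 0.024, -0.987]], 't': [32.943, 496.59, 852.694]}
side {'mtx': [[412.547, 0.0, 262.209], [0.0, 412.547, 192.345], [0.0, 0.0, 1.0]], 'dist_coeffs': [-0.045, 0.0, 0.0, 0.0, 0.0], 'R': [[0.977, -0.211, 0.004], [-0.084, -0.404, -0.911], [0.194, 0.89, -0.412]], 't': [-479.214, 105.179, 909.251]}
```

View pics/top0.png

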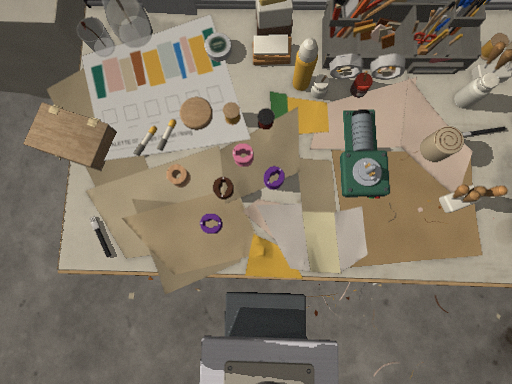

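View pics/side0.png

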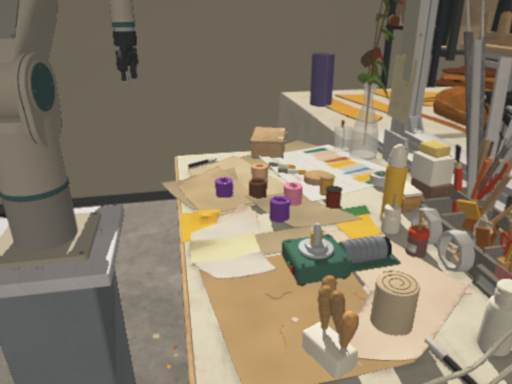

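Candidates (top view): the dark brown ring at (223,187), light ring at (177,176) (the plain head), pink ring at (243,154), purple rings at (275,177) and (211,223), and a dark red jar at (265,118). By the description I choose (223,187), and check it and the spindle in a close crop.

```bash
python3 - <<'E'
import cv2, numpy as np
a=cv2.imread("pics/top0.png")
f=lambda u,v,r:cv2.resize(a[v-r:v+r,u-r:u+r],(400,400),interpolation=cv2.INTER_CUBIC)
cv2.imwrite("pics/crop1.png",np.hstack([f(223,187,20),f(368,172,25)]))
E
```

```text
(no output)
```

View pics/crop1.png

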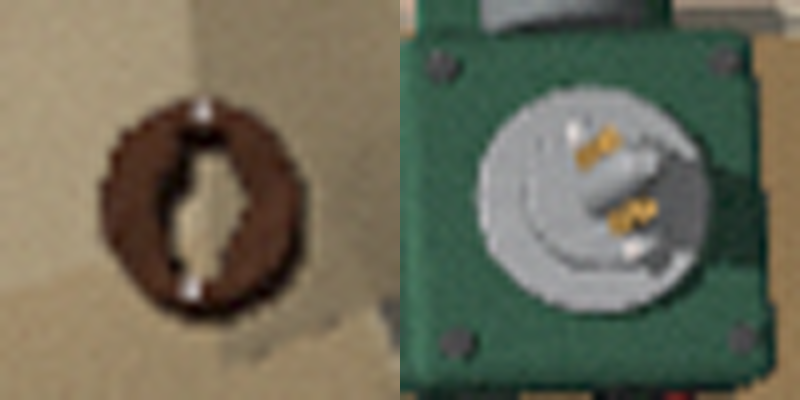

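The crop shows the dark ring at (223,187) with two keyways and white marks at about (223,178) and (222,196). The spindle has brass keys and white marks at about (364,163) and (372,177). Choice confirmed, so I measure both next.

```bash
cat > h.py <<'E'
from cell import monitor, viewer
import cv2, numpy as np
def ray(n,uv):
    m=viewer.camera_model(n); R=np.array(m["R"]);t=np.array(m["t"])
    p=cv2.undistortPoints(np.array([[uv]],float),np.array(m["mtx"]),np.array(m["dist_coeffs"]))[0,0]
    return -R.T@t, R.T@np.array([p[0],p[1],1])
def onz(n,uv,z):
    c,d=ray(n,uv); return (c+d*(z-c[2])/d[2])[:2]
def proj(n,X):
    m=viewer.camera_model(n)
    return cv2.projectPoints(np.array([X],float),cv2.Rodrigues(np.array(m["R"]))[0],np.array(m["t"],float),np.array(m["mtx"]),np.array(m["dist_coeffs"]))[0][0,0]
def blobs(im,mask,box,amin=2):
    u0,v0,u1,v1=box; mk=np.zeros(mask.shape,np.uint8); mk[v0:v1,u0:u1]=mask[v0:v1,u0:u1]
    n,l,s,c=cv2.connectedComponentsWithStats(mk,connectivity=8)
    return [(s[i,4],c[i].round(2)) for i in range(1,n) if s[i,4]>=amin]
E
python3 - <<'E'
from h import *
a=cv2.imread("pics/top0.png").astype(int); b,g,r=a[...,0],a[...,1],a[...,2]
white=(b>150)&(g>150)&(r>150)
print("head marks",[(k,c,onz("top",c,50).round(1)) for k,c in blobs(a,((b>110)&(abs(r-b)<40)).astype(np.uint8),(213,174,233,200))])
print("spindle marks",[(k,c,onz("top",c,58).round(1)) for k,c in blobs(a,((b>190)&(r>190)).astype(np.uint8),(354,158,382,188),1)])
print("keys",[(k,c,onz("top",c,84).round(1)) for k,c in blobs(a,((r-b>60)).astype(np.uint8),(354,158,382,188),1)])
# dark ring outline
dk=((r<125)&(r-b>15)&(g<90)).astype(np.uint8); 
m=np.zeros_like(dk);m[172:204,210:236]=dk[172:204,210:236]
cs=max(cv2.findContours(m,0,1)[0],key=cv2.contourArea); e=cv2.fitEllipse(cs);print("ring",e,onz("top",e[0],45).round(1))
# depth
d=np.load("pics/top0.npy");mo=viewer.camera_model("top");R=np.array(mo["R"]);t=np.array(mo["t"])
vv,uu=np.mgrid[155:192,350:386]; 
def pts(uu,vv):
    p=cv2.undistortPoints(np.stack([uu.ravel(),vv.ravel()],1)[:,None].astype(float),np.array(mo["mtx"]),np.array(mo["dist_coeffs"]))[:,0]
    z=d[vv.ravel(),uu.ravel()]; P=np.c_[p*z[:,None],z]; return (P[z>0]-t)@R
P=pts(uu,vv); s=P[(P[:,2]>92)&(P[:,2]<108)]; print("shaft top",len(s),s.mean(0).round(1),s.min(0),s.max(0))
s=P[(P[:,2]>54)&(P[:,2]<63)]; print("shoulder",len(s),s[:,:2].min(0),s[:,:2].max(0),np.median(s,0))
vv,uu=np.mgrid[172:204,208:238]; P=pts(uu,vv); s=P[(P[:,2]>44)&(P[:,2]<56)]; print("head top",len(s),s.min(0),s.max(0),np.median(s,0))
# side view
b,g,r=[cv2.imread("pics/side0.png").astype(int)[...,i] for i in range(3)]
print("spindle proj side",)
E
```

```text
head marks [(np.int32(2), array([223. , 177.5]), array([525.2, 118.9])), (np.int32(5), array([221.6, 195.2]), array([482.4, 120.5]))]
spindle marks [(np.int32(1), array([364., 163.]), array([ 566.4, -213.8])), (np.int32(1), array([371., 178.]), array([ 530.7, -229.3]))]
keys [(np.int32(13), array([367.15, 165.08]), array([ 555.2, -213.6])), (np.int32(16), array([371.5, 173.5]), array([ 535.8, -223. ]))]
ring ((223.18881225585938, 187.94773864746094), (20.01651382446289, 21.84455680847168), 156.310791015625) [500.8 117.9]
shaft top 32 [ 546.3 -220.    96.7] [ 539.79102591 -227.89234822   92.04360063] [ 553.08951062 -214.84935355  103.04898425]
shoulder 172 [ 526.15943002 -243.81560059] [ 569.63102558 -201.26670459] [ 542.19840215 -215.06546835   58.21373098]
head top 246 [477.95527045  96.17635414  44.43851814] [526.64676582 141.9478965   54.36137654] [501.83214775 118.79636944  49.68204196]
spindle proj side
```

```bash
cat > d.py <<'E'
import sys; from h import *
from scipy.spatial.transform import Rotation as Ro
s=monitor.read_state(); p=np.array(s["eef_pos"]); R=Ro.from_euler("xyz",s["tool_rot"]).as_matrix()
x,y,z,yaw=map(float,sys.argv[1:5])
c=R.T@(np.array([x,y,z])-p); yt=-((yaw-np.degrees(np.arctan2(R[1,0],R[0,0]))+180)%360-180)
print("t",s["clock"],"pos",p.round(1),"rpy",np.degrees(s["tool_rot"]).round(2),"F",np.round(s["force"],1),"w",s["width"],"gf",s["gripper_force"],"-> cm",(c/10).round(2),"turn",round(yt,1))
E
python3 d.py 502.5 119 150 177.8
```

```text
t 0.1 pos [161.8 629.  230.5] rpy [-179.9     0.    165.57] F [ 0.2 -0.3  0.2] w 85.35507439152762 gf 0.0 -> cm [-45.7  -40.89   8.12] turn -12.2
```

arm_command(
  series=[100, -2, -1.8, 0, 0, 100, -5, -4.5, 0, 0, 100, -8, -7.2, 0, 0, 100, -11, -9.9, 0, 0, 100, -14, -12.6, 0, 0],
)

```text
clock: 0.52
eef_pos: [266.7, 470.7, 230.9]
tool_rot: [-3.141, -0.0, 2.89]
force: [1.1, 0.6, -1.2]
width: 85.4
gripper_force: 0.0
```

arm_command(
  series=[100, -3, -2.7, 0, 0, 100, -6, -5.4, 0.5, 0, 100, -9, -8.1, 1, 0, 100, -12, -10.8, 2, 0, 100, -15, -13.5, 3, 0],
)

```text
clock: 0.93
eef_pos: [378.5, 302.9, 201.2]
tool_rot: [3.141, 0.0, 2.89]
force: [1.3, -0.1, 0.1]
width: 85.4
gripper_force: 0.0
```

arm_command(
  series=[100, -3, -2.7, 0.5, -4, 100, -6, -5.4, 1, -8, 100, -9, -8.1, 1.5, -12.2, 100, -11.5, -10.3, 2, -12.2, 100, -13.5, -12, 2, -12.2],
)

```text
clock: 1.35
eef_pos: [479.2, 150.9, 180.2]
tool_rot: [-3.14, -0.002, 3.1]
force: [-0.6, 0.3, -0.4]
width: 85.2
gripper_force: 0.0
```

```bash
python3 d.py 502.5 119 100 177.8
```

```text
t 1.35 pos [479.2 150.9 180.2] rpy [-1.7990e+02 -1.0000e-01  1.7759e+02] F [-0.6  0.3 -0.4] w 85.19502099446895 gf 0.0 -> cm [-2.47 -3.08  8.02] turn -0.2
```

arm_command(
  series=[100, -1, -1.2, 1, 0, 100, -2, -2.4, 3, 0, 100, -2.45, -3.1, 5.5, 0, 100, -2.45, -3.1, 8, 0, 100, -2.45, -3.1, 8, 0],
)

```text
clock: 1.77
eef_pos: [499.0, 121.0, 97.4]
tool_rot: [-3.139, -0.008, 3.101]
force: [-0.4, -0.4, -0.4]
width: 85.2
gripper_force: 0.0
```

```bash
python3 d.py 502.5 119 16 177.8; python3 - <<'E'
from h import *
for n in("top","side"):
    im,_=viewer.get_image(n); cv2.imwrite(f"pics/{n}1.png",im[...,::-1])
a=cv2.imread("pics/top1.png");b=cv2.imread("pics/side1.png")
cv2.imwrite("pics/c2.png",np.hstack([cv2.resize(a[140:230,170:280],(440,360)),cv2.resize(b[120:230,200:310],(360,360))]))
E
```

```text
t 1.7667 pos [499.  121.   97.4] rpy [-179.84   -0.45  177.68] F [-0.4 -0.4 -0.4] w 85.19800004778548 gf 0.0 -> cm [-0.42 -0.17  8.14] turn -0.1
```

View pics/c2.png

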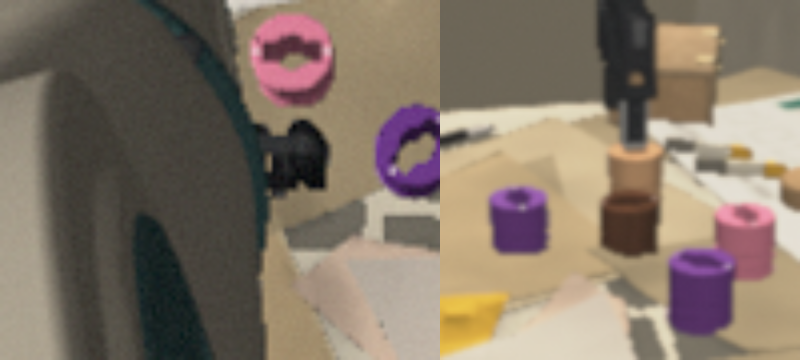

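The side crop shows the finger above the dark head (at crop (630,220)), with the light head behind it. The arm hides the head in the top view. I read the settled pose, then descend.

```bash
python3 d.py 502.5 119 16 177.8
```

```text
t 1.8667 pos [501.1 122.7 100.8] rpy [-1.7997e+02 -1.4000e-01  1.7778e+02] F [ 0.5  0.3 -0.1] w 85.3353694489289 gf 0.0 -> cm [-0.18 -0.36  8.48] turn -0.0
```

arm_command(
  series=[100, -0.15, -0.3, 0.5, 0, 100, -0.15, -0.3, 2, 0, 100, -0.15, -0.3, 3.5, 0, 100, -0.15, -0.3, 5, 0, 100, -0.15, -0.3, 6, 0],
)

```text
clock: 2.28
eef_pos: [503.9, 120.1, 41.5]
tool_rot: [3.141, 0.002, 3.103]
force: [0.5, -0.4, 0.5]
width: 85.2
gripper_force: 0.0
```

arm_command(
  series=[100, 0, 0, 1, 0, 100, 0, 0, 2, 0, 100, 0, 0, 2.4, 0, 100, 0, 0, 2.4, 0, 100, 0, 0, 2.4, 0],
)

```text
clock: 2.7
eef_pos: [503.3, 119.7, 17.4]
tool_rot: [3.142, -0.0, 3.103]
force: [0.5, 0.1, 0.1]
width: 85.7
gripper_force: 0.0
```

```bash
python3 d.py 502.5 119 16 177.8
```

```text
t 2.7 pos [503.3 119.7  17.4] rpy [180.    -0.   177.77] F [0.5 0.1 0.1] w 85.6749072758667 gf 0.0 -> cm [ 0.08 -0.07  0.14] turn -0.0
```

Well placed; close.

arm_command(
  series=[50, 0.05, -0.05, 0.1, 0, 30, 0.05, -0.05, 0.1, 0, 0, 0.05, -0.05, 0.1, 0, 0, 0.05, -0.05, 0.1, 0, 0, 0.05, -0.05, 0.1, 0],
)

```text
clock: 3.12
eef_pos: [503.1, 119.2, 16.9]
tool_rot: [3.141, 0.001, 3.103]
force: [-1.2, 0.6, 5.9]
width: 45.7
gripper_force: 61.9
```

arm_command(
  series=[0, 0, 0, 0, 0, 0, 0, 0, 0, 0, 0, 0, 0, 0, 0, 0, 0, 0, 0, 0, 0, 0, 0, 0, 0],
)

```text
clock: 3.53
eef_pos: [503.1, 119.3, 16.9]
tool_rot: [3.141, 0.001, 3.103]
force: [-0.8, -0.4, 5.8]
width: 45.9
gripper_force: 61.9
```

arm_command(
  series=[0, 0, 0, -0.5, 0, 0, 0, 0, -2, 0, 0, 0, 0, -4, 0, 0, 0, 0, -6.5, 0, 0, 0, 0, -9, 0],
)

```text
clock: 3.95
eef_pos: [501.9, 119.0, 106.9]
tool_rot: [-3.141, -0.002, 3.103]
force: [0.5, 0.1, -0.7]
width: 45.9
gripper_force: 61.7
```

arm_command(
  series=[0, 0, 0, -2.5, 0, 0, 0, 0, -4.5, 0, 0, 0, 0, -5.5, 0, 0, 0, 0, -6, 0, 0, 0, 0, -6, 0],
)

```text
clock: 4.37
eef_pos: [502.9, 119.2, 166.8]
tool_rot: [3.141, 0.001, 3.103]
force: [0.2, 0.3, -1.0]
width: 46.1
gripper_force: 61.7
```

```bash
python3 d.py 546.7 -220.3 170 205; python3 - <<'E'
from h import *
im,_=viewer.get_image("side"); b=im[...,::-1]; cv2.imwrite("pics/c3.png",cv2.resize(b[60:210,180:330],(500,500)))
E
```

```text
t 4.3667 pos [502.9 119.2 166.8] rpy [1.7998e+02 6.0000e-02 1.7777e+02] F [ 0.2  0.3 -1. ] w 46.1389796923295 gf 61.685060262680054 -> cm [ -5.7  -33.75  -0.33] turn -27.2
```

View pics/c3.png

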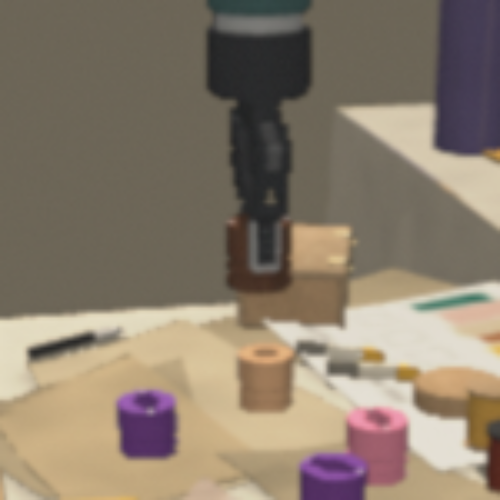

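The head is held upright, well centred in the pads (crop (260,255)). Next I carry it over the spindle.

arm_command(
  series=[0, -0.3, -1.5, -0.3, 0, 0, -1, -4.5, -0.3, 0, 0, -1.6, -8, -0.3, 0, 0, -2.3, -11.5, -0.3, 0, 0, -3, -15, -0.3, 0],
)

```text
clock: 4.83
eef_pos: [525.8, -33.2, 167.5]
tool_rot: [-3.142, -0.003, 3.104]
force: [0.7, 0.3, -1.9]
width: 46.4
gripper_force: 61.8
```

arm_command(
  series=[0, -0.7, -3.5, 0, -5, 0, -1.4, -7, 0, -10, 0, -2, -11, 0, -15, 0, -2.5, -14.5, 0, -20, 0, -2.7, -17, 0, -25],
)

```text
clock: 5.25
eef_pos: [546.1, -207.1, 167.2]
tool_rot: [3.141, -0.003, -2.743]
force: [0.7, -0.8, -1.5]
width: 45.6
gripper_force: 61.7
```

```bash
python3 d.py 547.3 -220 170 205
```

```text
t 5.25 pos [ 546.1 -207.1  167.2] rpy [ 1.7998e+02 -1.6000e-01 -1.5719e+02] F [ 0.7 -0.8 -1.5] w 45.606256404689944 gf 61.703041791915894 -> cm [ 0.39 -1.23 -0.28] turn -2.2
```

arm_command(
  series=[0, 0.2, -0.6, 0.5, -2, 0, 0.4, -1.2, 1.5, -2, 0, 0.4, -1.2, 2.2, -2, 0, 0.4, -1.2, 2.2, -2, 0, 0.4, -1.2, 2.2, -2],
)

```text
clock: 5.67
eef_pos: [547.5, -213.2, 145.8]
tool_rot: [3.139, -0.002, -2.708]
force: [0.3, 0.2, -1.8]
width: 46.0
gripper_force: 61.8
```

```bash
python3 - <<'E'
from h import *
for n in("top","side"):
    im,_=viewer.get_image(n); cv2.imwrite(f"pics/{n}4.png",im[...,::-1])
a=cv2.imread("pics/top4.png");b=cv2.imread("pics/side4.png")
cv2.imwrite("pics/c4.png",np.hstack([cv2.resize(a[130:220,320:410],(300,500)),cv2.resize(b[180:280,270:370],(500,500),interpolation=cv2.INTER_CUBIC)]))
E
python3 d.py 547.3 -220 145 205
```

```text
t 5.7667 pos [ 548.5 -213.6  147.2] rpy [ 1.7995e+02  1.0000e-02 -1.5511e+02] F [-0.6 -0.3 -1. ] w 45.75760215910591 gf 61.81926369667053 -> cm [ 0.38 -0.53  0.22] turn -0.1
```

View pics/c4.png

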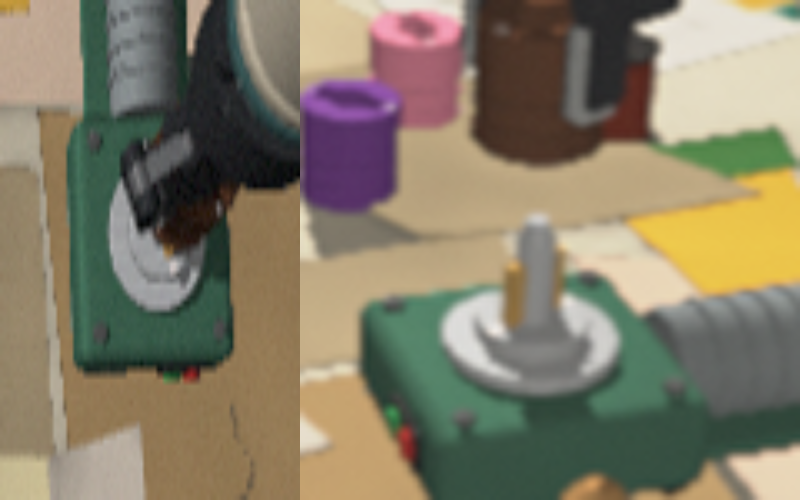

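The side crop shows the head above and behind the spindle, about 5 mm short of the axis as the state also says. I correct that, then compare head and shaft columns in the side view.

arm_command(
  series=[0, 0.2, -0.3, 0, 0, 0, 0.4, -0.55, 0, 0, 0, 0.4, -0.55, 0, 0, 0, 0.4, -0.55, 0, 0, 0, 0.4, -0.55, 0, 0],
)

```text
clock: 6.18
eef_pos: [546.9, -222.1, 147.5]
tool_rot: [-3.141, 0.0, -2.709]
force: [-0.9, -0.1, -2.0]
width: 46.0
gripper_force: 61.8
```

```bash
python3 - <<'E'
from h import *
im,d=viewer.get_image("side"); b=im[...,::-1].astype(int)
cv2.imwrite("pics/side5.png",b); B,G,Rr=b[...,0],b[...,1],b[...,2]
im2,d2=viewer.get_image("top"); cv2.imwrite("pics/top5.png",im2[...,::-1])
s=monitor.read_state(); p=np.array(s["eef_pos"]); hb=p-[0,0,16.9]
print(p.round(1))
for z in (0,15): print("head pred",z,proj("side",hb+[0,0,z]).round(1))
for z in (70,90,98): print("shaft pred",z,proj("side",[546.7,-220.3,z]).round(1))
dk=(Rr-B>15)&(Rr<130)&(G<95)
for v in range(196,216,2): 
    u=np.where(dk[v,300:350])[0]+300; print(v,(u.min(),u.max(),(u.min()+u.max())/2) if len(u) else None)
g=cv2.imread("pics/side0.png").astype(int)
gr=(abs(g[...,2]-g[...,0])<25)
for v in range(224,246,3):
    print(v,''.join('#' if gr[v,u] and g[v,u,1]>90 else '.' for u in range(295,340)))
# depth-based: head points & shaft points in world
mo=viewer.camera_model("side");R=np.array(mo["R"]);t=np.array(mo["t"])
def P(m,d):
    v,u=np.where(m&(d>0)); q=cv2.undistortPoints(np.stack([u,v],1)[:,None].astype(float),np.array(mo["mtx"]),np.array(mo["dist_coeffs"]))[:,0]
    z=d[v,u]; return (np.c_[q*z[:,None],z]-t)@R
def fit(X,r):
    from scipy.optimize import least_squares
    return least_squares(lambda c:np.hypot(X[:,0]-c[0],X[:,1]-c[1])-r,[547,-220],loss="soft_l1").x.round(1),len(X)
H=P(dk,d); H=H[(abs(H[:,0]-547)<40)&(abs(H[:,1]+220)<40)&(H[:,2]>hb[2]+3)&(H[:,2]<hb[2]+50)]; print("head axis side depth",fit(H,24.5))
S=P(np.ones_like(dk),np.load("pics/side0.npy")); S=S[(abs(S[:,0]-547)<20)&(abs(S[:,1]+220)<20)&(S[:,2]>86)&(S[:,2]<92)]; print("shaft",fit(S,8))
E
python3 d.py 547.3 -220 115 205
```

```text
[ 546.9 -222.   147.4]
head pred 0 [317.6 208.6]
head pred 15 [318.1 201.3]
shaft pred 70 [315.4 236.4]
shaft pred 90 [316.  227.3]
shaft pred 98 [316.2 223.6]
196 (np.int64(306), np.int64(339), np.float64(322.5))
198 (np.int64(306), np.int64(339), np.float64(322.5))
200 (np.int64(306), np.int64(339), np.float64(322.5))
202 (np.int64(306), np.int64(339), np.float64(322.5))
204 (np.int64(306), np.int64(339), np.float64(322.5))
206 (np.int64(305), np.int64(339), np.float64(322.0))
208 (np.int64(305), np.int64(331), np.float64(318.0))
210 (np.int64(307), np.int64(330), np.float64(318.5))
212 (np.int64(310), np.int64(328), np.float64(319.0))
214 (np.int64(319), np.int64(320), np.float64(319.5))
224 ....................#####....................
227 ..................########...................
230 ..................########...................
233 ....................######...................
236 .....................#####..####..###........
239 ###############.....#####...###########......
242 ###############.....######################...
245 ################...##########################
head axis side depth (array([ 548.1, -223.3]), 650)
shaft (array([ 548.4, -222.3]), 27)
t 6.2833 pos [ 546.9 -222.   147.4] rpy [ 1.8000e+02  1.0000e-02 -1.5523e+02] F [-0.2  0.6 -1.8] w 45.75247637920039 gf 61.82055115699768 -> cm [-0.12  0.16  3.24] turn -0.2[ WARN:0@0.314] global loadsave.cpp:1063 imwrite_ Unsupported depth image for selected encoder is fallbacked to CV_8U.
```

Side-view relative check: head needs only ~1 mm in +y. Descend.

arm_command(
  series=[0, -0.05, 0.1, 0.3, 0, 0, -0.05, 0.1, 1, 0, 0, -0.05, 0.1, 1.7, 0, 0, -0.05, 0.1, 2.5, 0, 0, -0.05, 0.1, 3, 0],
)

```text
clock: 6.7
eef_pos: [546.1, -220.7, 115.7]
tool_rot: [3.14, -0.001, -2.709]
force: [-0.2, 0.8, -1.7]
width: 45.8
gripper_force: 61.8
```

arm_command(
  series=[0, 0, 0, 0.3, 0, 0, 0, 0, 0.6, 0, 0, 0, 0, 0.9, 0, 0, 0, 0, 1.2, 0, 0, 0, 0, 1.5, 0],
)

```text
clock: 7.12
eef_pos: [547.1, -221.0, 102.1]
tool_rot: [-3.141, 0.0, -2.709]
force: [0.6, -0.6, -1.4]
width: 45.8
gripper_force: 61.8
```

```bash
python3 d.py 546.8 -220.7 75 205
```

```text
t 7.1167 pos [ 547.1 -221.   102.1] rpy [-1.7999e+02  1.0000e-02 -1.5523e+02] F [ 0.6 -0.6 -1.4] w 45.79369723404255 gf 61.82047247886658 -> cm [0.01 0.04 2.71] turn -0.2
```

arm_command(
  series=[0, 0, 0, 0.2, 0, 0, 0, 0, 0.4, 0, 0, 0, 0, 0.6, 0, 0, 0, 0, 0.8, 0, 0, 0, 0, 0.8, 0],
)

```text
clock: 7.53
eef_pos: [546.7, -220.9, 93.9]
tool_rot: [3.141, -0.0, -2.709]
force: [0.2, 0.7, -1.4]
width: 45.6
gripper_force: 61.8
```

Past the key tops with no contact; continue to the shoulder.

arm_command(
  series=[0, 0, 0, 0.3, 0, 0, 0, 0, 0.7, 0, 0, 0, 0, 1.1, 0, 0, 0, 0, 1.5, 0, 0, 0, 0, 1.7, 0],
)

```text
clock: 7.95
eef_pos: [546.5, -220.8, 76.5]
tool_rot: [3.141, -0.001, -2.709]
force: [0.4, -0.7, -2.6]
width: 46.4
gripper_force: 61.8
```

arm_command(
  series=[0, 0, 0, 0.1, 0, 0, 0, 0, 0.1, 0, 0, 0, 0, 0.2, 0, 0, 0, 0, 0.2, 0, 0, 0, 0, 0.2, 0],
)

```text
clock: 8.37
eef_pos: [547.0, -221.0, 75.4]
tool_rot: [-3.141, 0.0, -2.709]
force: [-1.2, 0.1, -1.0]
width: 45.9
gripper_force: 61.8
```

arm_command(
  series=[0, 0, 0, 0.05, 0, 0, 0, 0, 0.1, 0, 0, 0, 0, 0.1, 0, 0, 0, 0, 0.1, 0, 0, 0, 0, 0.1, 0],
)

```text
clock: 8.78
eef_pos: [547.1, -221.0, 75.0]
tool_rot: [-3.141, 0.0, -2.709]
force: [-1.2, 0.6, 4.9]
width: 46.0
gripper_force: 62.5
```

Light contact (~6 N) on the shoulder at the expected height. Open and retreat.

arm_command(
  series=[60, 0, 0, 0, 0, 75, 0, 0, 0, 0, 100, 0, 0, 0, 0, 100, 0, 0, 0, 0, 100, 0, 0, 0, 0],
)

```text
clock: 9.2
eef_pos: [546.9, -221.0, 74.1]
tool_rot: [3.141, -0.0, -2.709]
force: [-0.3, 0.2, 0.5]
width: 85.6
gripper_force: 0.0
```

arm_command(
  series=[100, 0, 0, 0, 0, 100, 0, 0, -0.5, 0, 100, 0, 0, -1.5, 0, 100, 0, 0, -3, 0, 100, 0, 0, -5, 0],
)

```text
clock: 9.62
eef_pos: [546.2, -220.7, 124.6]
tool_rot: [3.14, -0.001, -2.709]
force: [0.9, -0.9, 0.2]
width: 85.5
gripper_force: 0.0
```

arm_command(
  series=[100, 0, 2, -3, 0, 100, 0, 5, -6, 0, 100, 0, 8.5, -8, 0, 100, 0, 12, -9, 0, 100, 0, 15, -9, 0],
)

```text
clock: 10.03
eef_pos: [484.8, -82.9, 217.8]
tool_rot: [-3.139, 0.005, -2.709]
force: [-0.4, 1.2, -0.5]
width: 85.4
gripper_force: 0.0
```

arm_command(
  series=[100, 0, 3, 0, 0, 100, 0, 6, 0, 0, 100, 0, 8, 0, 0, 100, 0, 8, 0, 0, 100, 0, 8, 0, 0],
)

```text
clock: 10.45
eef_pos: [450.7, -11.3, 215.3]
tool_rot: [-3.141, 0.001, -2.707]
force: [0.5, 0.5, -0.7]
width: 85.6
gripper_force: 0.0
```

```bash
python3 - <<'E'
from h import *
for n in("top","side"):
    im,d=viewer.get_image(n); cv2.imwrite(f"pics/{n}6.png",im[...,::-1]); np.save(f"pics/{n}6.npy",d)
a=cv2.imread("pics/top6.png");b=cv2.imread("pics/side6.png")
cv2.imwrite("pics/c6.png",np.hstack([cv2.resize(a[145:195,345:395],(400,400),interpolation=2),cv2.resize(b[200:280,275:355],(400,400),interpolation=2)]))
d=np.load("pics/side6.npy");mo=viewer.camera_model("side");R=np.array(mo["R"]);t=np.array(mo["t"])
v,u=np.mgrid[200:280,275:355];v=v.ravel();u=u.ravel();q=cv2.undistortPoints(np.stack([u,v],1)[:,None].astype(float),np.array(mo["mtx"]),np.array(mo["dist_coeffs"]))[:,0]
z=d[v,u];X=(np.c_[q*z[:,None],z]-t)@R; X=X[(z>0)&(np.hypot(X[:,0]-547,X[:,1]+220)<30)]
print("z percentiles",np.percentile(X[:,2],[50,90,95,99,100]).round(1))
E
```

```text
z percentiles [ 86.1 106.9 107.4 108.1 108.5]
```

View pics/c6.png

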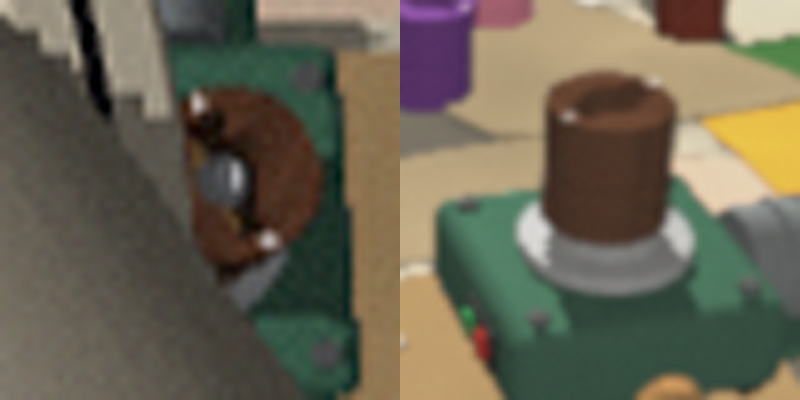

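The crops show the dark head seated on the shoulder, with the shaft in its bore and the keys in its keyways. Its top is at z ≈ 108 mm (58 + 50), so it is home. The gripper is clear, so I hand in the job.

```bash
python3 -c "
from cell import workorder; print(workorder.finish_job())"
```

```text
the job is handed in; nothing more can be done
None
```

The dark keyed head is fully home on the spindle with its keyways over the keys and the gripper clear of it, the light head was left where it stood, and the job was handed in at about 10.5 s.

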